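# Park the ink roller in its rack

### The job

Take the blue-handled wooden paddle out of its stand and, with the paddle only, gently roll the red ink roller up the green rack, over the yellow catch, and press it home into the spring buffer with about 10 N for a moment, so that the catch holds it there when you let go. The roller dents easily and the end unit sits in a different place each time, so go by feel: never push harder than about 15 N, and do not touch the roller with the gripper. Then stand the paddle back in its stand, and leave everything else on the table where it is.

Things in the scene. Friction and masses are not known exactly. Their poses are not given: they have to be found in the camera images.
- rack: Green fixed rack, 400 mm long (x -175 to 225 mm), 126 wide. Origin on the table; x uphill along the rack, y across, z up. Two steel rails (y +-42 to +-60 mm, lips 11 mm high outside) carry the roller's end wheels; the middle is open. Rail tops are at z = 50 mm + 0.07 x. A roller let go rolls back down to two steel stops, 22 mm high, y +-44 to +-58, x -152 to -140.
- rail_low (a point): Fixed point of the rack on the level of the rail tops, midway between the rails, under the roller's start; axes as the rack's.
- catch_zone (a point): Fixed point at rail-top level, mid-rack, at the lowest place the catch tips can be: the end unit (catch, buffer, bracket) is clamped 0 to 60 mm farther uphill, different each time, not measured. Catch: two yellow sprung ramps, y +-31 to +-40 mm, tips 14 mm over the rails; the roller presses them down with 1 to 3 N and they spring up behind it. Keep a pusher within y +-30.
- buffer_zone (a point): Like catch_zone, for the face of the black spring buffer, 50 mm wide, 9 to 31 mm over the rails. It pushes back 2 N at first touch, 0.7 N more per mm, and stops dead at 12 mm (10.5 N). Behind it a bracket 46 mm high. The catch is fully up behind the roller once the buffer is in by 5 to 6 mm (whole push 6 to 9 N). A held roller lies at rack x 75 to 142 mm.
- roller: Ink roller, about 0.42 kg (varies by a quarter), lying across the rails: soft red cylinder, diameter 36, length 90 mm, a white wheel of diameter 40, width 10 mm at each end. Origin at its centre, on its axis, 20 mm over the rails; y is its axis, x and z turn as it rolls. Starts at the low end, against the stops, at x = -121, z = 62 mm in the rack's frame.
- paddle: Wooden paddle, 110 g, upright: blade 12 mm thick (x), 48 wide (y), z 0 to 50 mm; blue handle 20 mm thick (x), 40 wide (y), z 50 to 96 mm. Origin at the centre of its bottom edge, z up along the handle. Grip the handle over its 20 mm from above; push with a flat blade face (either x side).
- stand: Fixed wooden stand, 62 mm (x) by 92 (y) by 38 high, origin at the centre of its underside. At its centre a slot open upward, 18 mm (x) by 54 (y), 30 deep, 3 mm chamfer, floor at z = 8 mm. The paddle stands in it, its x along the stand's x, its origin 8 mm above the stand's.
- ink_tin: Grey ink tin, diameter 80 mm, 50 mm high, standing; origin at its underside. Leave alone.
- ink_jar: Amber jar with a black lid, diameter 66 mm, 85 mm high, standing; origin at its underside. Leave alone.
- type_tray: Wooden tray of metal slugs, 110 by 150 by 25 mm; origin at its underside. Leave alone.
- ink_knife: Flat ink knife, 200 mm long, lying; origin at its underside. Leave alone.
- solvent: White bottle with a red cap, diameter 56 mm, 140 mm high, standing; origin at its underside. Leave alone.
- card_stack: Stack of pale green cards, 110 by 150 by 30 mm; origin at its underside. Leave alone.
- oil_can: Green oil can with a thin spout, diameter 60 mm, 100 mm high, standing; origin at its underside. Leave alone.
Mind the look-alikes: they are no part of the job. There is more than one size of the paddle; the job needs the middle-sized.

How it is judged:
On the way, in this order (a step that is already met when the one before it is completed fails the run):
1. the paddle is taken out of its stand (z of paddle in the frame of stand above 0.045 m), for 0.1 s.
2. the paddle presses the roller home into the buffer at the top of the rack (x of roller in the frame of rack above 0.067 m and y of roller in the frame of rack between -0.01 and 0.01 m and z of roller in the frame of rack between 0.066 and 0.092 m and contact force between paddle and roller above 6.5 N), for 0.2 s.
3. the roller stays at the top of the rack with the paddle well away from it (x of roller in the frame of rack above 0.067 m and y of roller in the frame of rack between -0.01 and 0.01 m and z of roller in the frame of rack between 0.066 and 0.092 m and linear speed of roller below 0.02 m/s and distance between paddle and roller above 0.09 m), for 0.2 s.
At the end, for the whole second after the job is handed in: roller at rest on the rails, held by the catch (centre beyond x = 67 mm in the rack's frame, y within 10 mm, z 66 to 92 mm); paddle at rest in the stand's slot (within 9 mm of its centre in x and y, bottom under 14 mm above the stand's underside, within 0.25 rad of upright) (x of roller in the frame of rack above 0.067 m and y of roller in the frame of rack between -0.01 and 0.01 m and z of roller in the frame of rack between 0.066 and 0.092 m and linear speed of each of roller, paddle below 0.02 m/s and x of paddle in the frame of stand between -0.009 and 0.009 m and y of paddle in the frame of stand between -0.009 and 0.009 m and z of paddle in the frame of stand between 0 and 0.014 m and angle between paddle's own z axis and vertical below 0.25 rad); the robot touches nothing.
It fails at once if the paddle presses on the roller with more than 20 N (contact force between paddle and roller above 20 N).
It fails at once if the gripper or arm touches the roller (contact force between any of the fingers, the arm and roller above 0.5 N).
It fails at once if another thing on the table is moved by more than 30 mm (distance of any of ink_tin, ink_jar, type_tray, ink_knife, solvent, card_stack, oil_can from where it was at the start of the episode above 0.03 m).
It also fails if it takes over 64 s, if anything falls off the work surface, if the arm or the gripper's body presses on something with over 40 N, if the wrist force passes 120 N, or if a joint passes its speed limit or range.

### The arm

A 6-joint arm with a two-finger parallel gripper is mounted at the origin on the work surface. World frame = base frame: x ahead of the robot, y to its left, z up, the work surface at z = 0. Lengths are in m, angles in rad, forces in N, time in s.
With the tool pointing down it reaches from about 0.375 to 0.9 m from the base axis. Payload 3.1 kg.
Tool frame: the origin (TCP) lies at the very end of the fingers, on their centre line; the grasp point (between the pads) lies 19 mm behind it; x points along the fingers, y is the direction in which the jaws open and shut, and the axes are right-handed (so a half turn about x gives the same grasp; the last joint's range is limited). The gripper opens to 87 mm and grips with 3 to 60 N. Pads are 19 mm wide; open, the fingers measure 117 mm over their backs; the gripper's body (75 mm by 190 mm) begins 51 mm behind the grasp point.
Start: joints at [0.982, 0.527, 1.433, -0, 1.181, -0.178], TCP at [0.25, 0.573, 0.202] pointing down, gripper open.
Joint ranges: [-3.08, 3.08], [-0.75, 2.2], [0.22, 2.44], [-1.43, 4.57], [0, 2.65], [-2.85, 2.85]. Speed limits (rad/s): [2.79, 2.79, 3.14, 3.14, 3.14, 3.14].

### API

Orientations are given as a unit quaternion [x, y, z, w].
In Python, from rig import robot gives the robot as it stands.
- The arm moves only by the tool carry_out, never from a script. Its argument "commands" is a list that holds one entry, the list of rows, each a list of 5 numbers: the opening, from 0 (shut) to 1 (fully open), then the shift along the tool's x, y, z in mm, then the turn about the tool's x in degrees. In form: [[[hand, x, y, z, twist], ...]]. A call has 1 to 8 rows; each row shifts and turns the pose as measured when the row begins, along the tool's axes as they then stand; what a row does not reach is not made up. A row lasts 1/12 s, in which the tool goes at most 41.7 mm and 7.16 degrees, less where a joint would pass 70% of its speed; a pose out of reach is approached as far as the arm can. A call with a gripper value outside its range is refused whole. The fingers move at their own pace and stop on an object; "force" is the grip in N (left out, the last holds). Time passes only in rows, so rows that do not move let the fingers close. It gives the time, the measured TCP pose, the force and the opening at its end, in the units of the state.
- robot.get_obs(): the state, without advancing time (a new reading comes with each control period).
- robot.camera(name): name is "scene" or "top" or "wrist"; returns the picture (384x512x3 uint8, red, green, blue); there is no depth.
- robot.camera_model(name): a dict with "fx", "fy", "cx", "cy" (pixels), "k1" (the pictures are not rectified: a ray, as slopes to the right and down, at radius r is drawn at 1 + k1 r^2 times it, then the intrinsics apply), "R" (3x3) and "t" (3): a world point X has camera coordinates R X + t. Camera axes: x right, y down, z forward; pixel columns grow to the right and rows downward; lengths in m; the calibration is good to about 2 mm. A picture is of the moment at which its call begins: read the wrist's pose just before it. camera_model takes no time and is no camera call; for the wrist camera it gives the pose at the moment of the call.
- robot.hand_in(): hands the job in, once; it reports no verdict.
The state is a dict: "time": time; "q": joint angles; "joint_velocities": joint speeds; "joint_torque": joint torques, N m; "position": TCP position; "tool_rot": TCP orientation; "ft_force": force on the tool from outside, world axes, zero at the start; "moment": the same for the moment, N m; "grip_width": finger opening in m.
Only numpy, scipy, OpenCV 4.12 (cv2) and the standard library are available. Lean on these libraries where they do the work, as an engineer would, in place of code of your own. Each camera call takes 0.05 s, during which the arm holds its last target. There are 200 camera calls.

## Working session

There is one attempt and no reset: what is moved stays moved. The work goes in short steps, Python scripts to look and compute and a tool call to move; the robot and the scene stay as the last step left them, time stands still between calls to the robot, and variables do not carry over. Pictures are saved under pics/ and viewed, on a budget of 10 in all, crops included, one or two more only if the job needs it, and the job is handed in when it is done.

Besides the shell and the picture viewer there is one more tool, called after "Emit:" by a JSON object that holds its "op" and its "data", one argument or row to a line. carry_out: Moves the arm, as the interface text tells. Its arguments: {"type":"object","properties":{"commands":{"type":"array"},"force":{"type":"number"}},"required":["commands"]}

```bash
mkdir -p pics; ls; python3 - <<'E'
from rig import robot
import cv2,numpy as np
o=robot.get_obs(); print(o)
for n in ("scene","top"):
    im=robot.camera(n); cv2.imwrite(f"pics/{n}0.png",im[:,:,::-1])
    m=robot.camera_model(n); print(n,{k:np.round(v,4).tolist() for k,v in m.items()})
a=cv2.imread("pics/top0.png"); cv2.imwrite("pics/top0b.png",cv2.resize(a,(800,600),interpolation=cv2.INTER_CUBIC))
a=cv2.imread("pics/scene0.png"); cv2.imwrite("pics/scene0b.png",cv2.resize(a,(800,600),interpolation=cv2.INTER_CUBIC))
E
```

```text
pics
{'time': 0.0, 'q': array([ 9.81498417e-01,  5.28496363e-01,  1.43388683e+00, -1.89154730e-05,
        1.18136061e+00, -1.78474054e-01]), 'joint_velocities': array([-0.00044332, -0.00022416,  0.00106061, -0.00047571,  0.00030933,
       -0.00120148]), 'joint_torque': array([-1.38964402e-03, -4.40049469e+01, -1.76588380e+01,  6.31736079e-02,
        5.82755136e-02, -1.60898462e-04]), 'position': array([0.24913654, 0.57236799, 0.20075803]), 'tool_rot': array([ 0.1435188 ,  0.69252054, -0.14493382,  0.69196232]), 'ft_force': array([-0.14846176,  0.26664978,  0.76545461]), 'moment': array([1.53498639e-05, 2.43380329e-02, 1.90181212e-02]), 'grip_width': 0.08694148108071553}
scene {'fx': 421.0159, 'fy': 421.0159, 'cx': 255.4759, 'cy': 191.4544, 'k1': -0.0117, 'R': [[0.3487, 0.9372, -0.0091], [0.8121, -0.307, -0.4962], [-0.4678, 0.1656, -0.8682]], 't': [-0.1634, -0.4524, 1.5435]}
top {'fx': 430.3552, 'fy': 430.3552, 'cx': 254.4706, 'cy': 187.0629, 'k1': 0.0288, 'R': [[-0.0219, -0.9997, 0.0113], [-0.9985, 0.0213, -0.0503], [0.0501, -0.0124, -0.9987]], 't': [-0.0143, 0.5651, 1.3233]}
```

View pics/top0b.png

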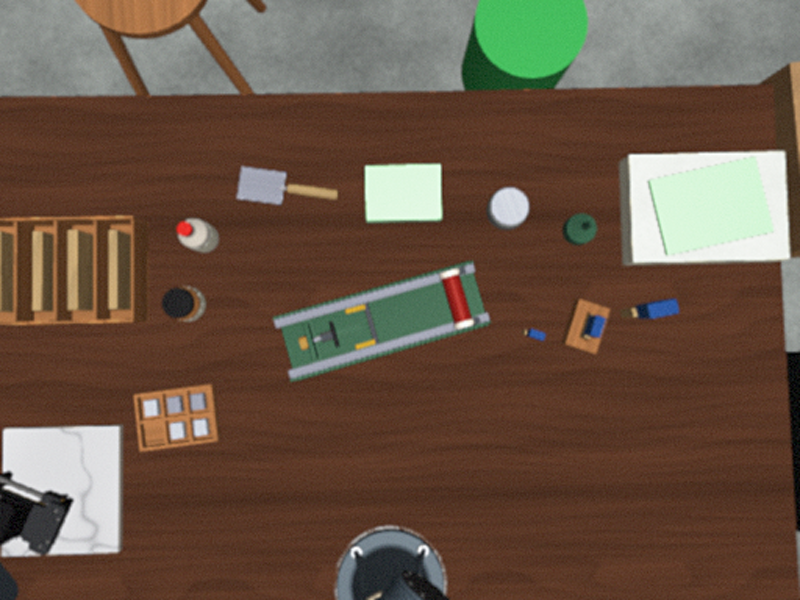

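View pics/scene0b.png

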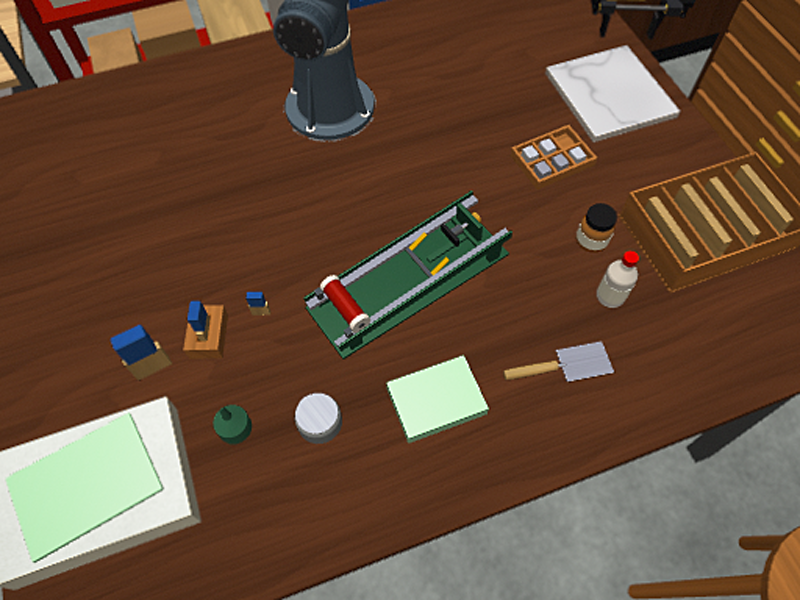

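The top view shows three blue-handled paddles, with pixels given in the 800 px picture:
- **Small:** (535,334)
- **In the wooden stand:** (593,327)
- **Large:** (655,310)

The one in the stand fits, being middle-sized and in the slot. The roller is red at (457,300). The rack's uphill direction runs left to the buffer at (322,335), and the catch ramps are at (355,308) and (365,344).

Next I'll measure and make one confirming crop.

```bash
cat > h.py <<'E'
import numpy as np,cv2
from rig import robot
def ray(n,uv,m=None):
    m=m or robot.camera_model(n)
    x=np.array([(uv[0]-m["cx"])/m["fx"],(uv[1]-m["cy"])/m["fy"]]); s=x.copy()
    for _ in range(10): s=x/(1+m["k1"]*(s@s))
    R=np.array(m["R"]);t=np.array(m["t"]); return -R.T@t, R.T@np.append(s,1)
def onz(n,uv,z,m=None):
    c,d=ray(n,uv,m); return c+d*(z-c[2])/d[2]
def tri(r1,r2):
    (c1,d1),(c2,d2)=r1,r2
    s=np.linalg.lstsq(np.stack([d1,-d2],1),c2-c1,rcond=None)[0]
    p,q=c1+s[0]*d1,c2+s[1]*d2; return (p+q)/2,np.linalg.norm(p-q)
def blobs(im,lo,hi,amin=15):
    hsv=cv2.cvtColor(im,cv2.COLOR_BGR2HSV); mk=cv2.inRange(hsv,np.array(lo),np.array(hi))
    cs,_=cv2.findContours(mk,cv2.RETR_EXTERNAL,cv2.CHAIN_APPROX_NONE)
    return [c for c in cs if cv2.contourArea(c)>=amin]
E
python3 - <<'E'
from h import *
T=cv2.imread("pics/top0.png");S=cv2.imread("pics/scene0.png")
for nm,lo,hi in (("blue",(105,120,40),(125,255,255)),("red",(0,170,70),(6,255,255)),("yellow",(20,140,120),(30,255,255)),("stand",(8,120,110),(17,220,255)),("green",(60,60,30),(90,255,140))):
    for n,im in (("top",T),("scene",S)):
        for c in blobs(im,lo,hi):
            (u,v),wh,a=cv2.minAreaRect(c)
            if 100<u<440 and 90<v<320: print(nm,n,np.round([u,v],1),np.round(wh,1),round(a),cv2.contourArea(c),np.round(onz(n,(u,v),{"blue":.104,"red":.062,"stand":.038}.get(nm,.05)),4))
a=cv2.resize(T[170:240,320:450],(780,420),interpolation=cv2.INTER_CUBIC)
cv2.imwrite("pics/crop1.png",a)
# rack silhouette corners refine crop
b=cv2.resize(T[160:250,165:325],(800,450),interpolation=cv2.INTER_CUBIC);cv2.imwrite("pics/crop2.png",b)
E
```

```text
blue top [342.9 213.7] [10.4  4.4] 18 36.0 [ 0.4778 -0.2796  0.104 ]
blue top [380.4 208.4] [ 9.2 12.1] 14 89.5 [ 0.4908 -0.3885  0.104 ]
blue top [421.  197.4] [ 9.8 24.9] 79 198.0 [ 0.52   -0.5068  0.104 ]
blue scene [125.5 202. ] [18. 11.] 90 161.0 [ 0.5076 -0.3929  0.104 ]
blue scene [163.5 191. ] [ 8. 11.] 90 77.5 [ 0.5106 -0.2868  0.104 ]
red top [291.8 190.8] [27.5 10.4] 73 254.5 [ 0.5487 -0.1375  0.062 ]
red top [117.2 146. ] [10.3  8. ] 34 60.5 [0.6941 0.382  0.062 ]
red scene [218.8 191.7] [28. 12.] 53 299.5 [ 0.5428 -0.1399  0.062 ]
red scene [403. 165.] [9.9 9.9] 45 73.0 [0.6498 0.4021 0.062 ]
yellow top [233.4 220.1] [ 2.8 12.6] 72 22.0 [0.4648 0.0397 0.05  ]
yellow top [227.  197.4] [ 2.9 12.4] 74 23.0 [0.5335 0.0577 0.05  ]
yellow scene [281. 170.] [ 2.8 14.1] 45 36.0 [0.5307 0.059  0.05  ]
yellow scene [267. 154.] [ 2.8 14.1] 45 28.5 [0.4616 0.0408 0.05  ]
stand top [111.7 267.1] [38.1 52.2] 82 1867.5 [0.3322 0.4074 0.038 ]
stand top [376.  208.5] [21.6 31.6] 17 410.5 [ 0.4903 -0.395   0.038 ]
stand top [121.9 195.9] [ 9.3 21.1] 15 29.0 [0.5452 0.376  0.038 ]
stand sc
[... 289 characters left out ...]
9.4 214.7] [26.6 54.3] 74 1262.5 [0.4824 0.1114 0.05  ]
green top [262.2 199.4] [26.1 48.9] 74 1203.0 [ 0.525  -0.0486  0.05  ]
green top [302.2 188. ] [26.   8.4] 74 186.0 [ 0.557  -0.1703  0.05  ]
green top [253.  180.9] [ 1.5 97.5] 74 18.0 [ 0.5816 -0.0219  0.05  ]
green top [371. 146.] [18. 20.] 90 277.5 [ 0.6804 -0.3831  0.05  ]
green scene [286.  272.4] [ 3.8 54.1] 72 89.0 [ 0.8303 -0.0488  0.05  ]
green scene [148.5 271. ] [23.3 21.9] 45 423.0 [ 0.6997 -0.3864  0.05  ]
green scene [247.5 180.5] [23.8 48.2] 57 1028.5 [ 0.5298 -0.0474  0.05  ]
green scene [268.  190.2] [ 38.9 139.9] 70 1432.0 [ 0.5819 -0.0026  0.05  ]
green scene [277.3 156. ] [32.  76.5] 57 751.0 [0.4797 0.0676 0.05  ]
```

View pics/crop1.png

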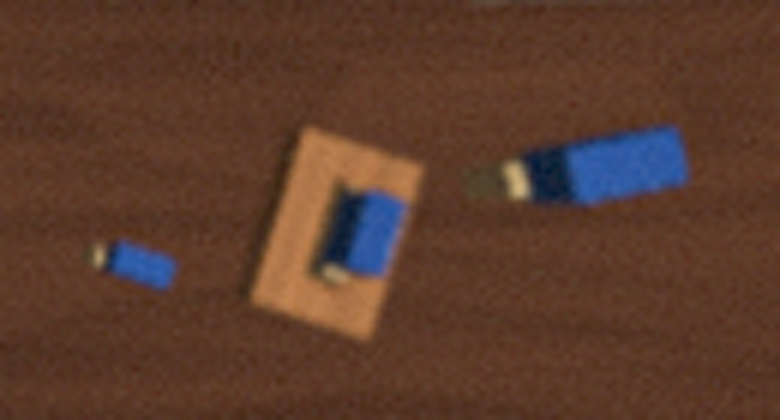

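View pics/crop2.png

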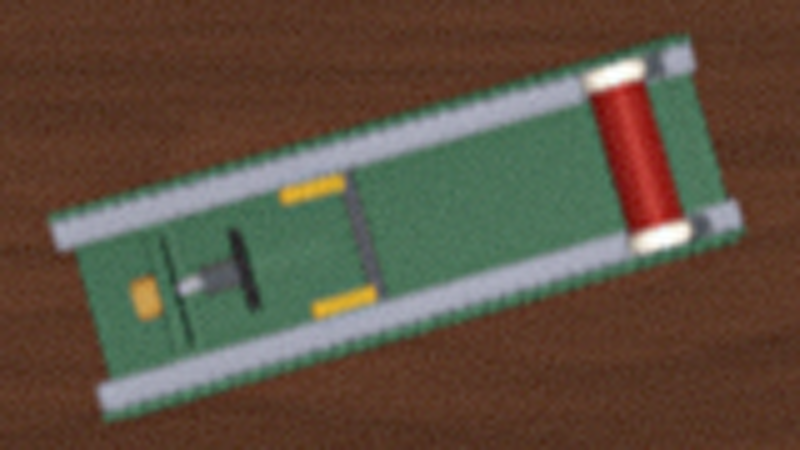

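The crop confirms the three paddles: small at (135,265), the one in the stand at (375,234), and large at (610,165). The stand one is the middle size. The second crop shows the rack, with the low end and roller on the right at (640,155), the catch tips at (345,180) and (375,292), and the buffer face at (247,270).

```bash
python3 - <<'E'
from h import *
T=cv2.imread("pics/top0.png");S=cv2.imread("pics/scene0.png")
c1=lambda u,v:((u+.5)/6-.5+320,(v+.5)/6-.5+170)
c2=lambda u,v:((u+.5)/5-.5+165,(v+.5)/5-.5+160)
W=lambda p,z:onz("top",p,z)
st=[W(c1(*p),.038) for p in((308,127),(424,163),(370,340),(250,300))]
print("stand corners",np.round(st,4),"c",np.mean(st,0).round(4))
e=(st[0]+st[1]-st[2]-st[3]);print("stand y yaw deg",np.degrees(np.arctan2(e[1],e[0])), [np.linalg.norm(st[i]-st[i-1]).round(4) for i in range(4)])
e=(st[1]+st[2]-st[0]-st[3]);print("stand x yaw",np.degrees(np.arctan2(e[1],e[0])))
print("handle top",W(c1(374,234),.104))
# rack corners: lowL(upper right) lowR, highL(upper left) highR
r=[W(c2(*p),z) for p,z in(((690,38),.049),((742,237),.049),((50,215),.077),((105,418),.077))]
print("rack",np.round(r,4),np.linalg.norm(r[0]-r[1]),np.linalg.norm(r[0]-r[2]),np.linalg.norm(r[2]-r[3]))
d=(r[2]+r[3]-r[0]-r[1])/2;yaw=np.arctan2(d[1],d[0]);print("yaw",np.degrees(yaw),np.degrees([np.arctan2(*(r[2]-r[0])[1::-1]),np.arctan2(*(r[3]-r[1])[1::-1])]))
u=np.array([np.cos(yaw),np.sin(yaw)]);O=(sum(r)/4)[:2]-u*.025
w=(W(c2(615,75),.062)+W(c2(661,237),.062))/2
k,g=tri(ray("top",(291.8,190.8)),ray("scene",(218.8,191.7)));print("roller",w,"tri",k,g)
f=lambda p:np.array([(p[:2]-O)@u,(p[:2]-O)@[-u[1],u[0]]]).round(4)
print("O",O,"roller in rack",f(w),f(k))
ct=(W(c2(345,180),.064)+W(c2(375,292),.064))/2;print("tips",f(ct))
print("buffer",f(W(c2(253,270),.07)))
for c in blobs(S,(105,120,40),(125,255,255)):
    M=cv2.boundingRect(c);print(M)
print("large", tri(ray("top",(421.5,197.5)),ray("scene",(86,220))))
print("mid",tri(ray("top",c1(374,234)),ray("scene",(126,194))))
E
```

```text
stand corners [[ 0.5447 -0.3815  0.038 ]
 [ 0.5251 -0.4398  0.038 ]
 [ 0.436  -0.409   0.038 ]
 [ 0.4575 -0.349   0.038 ]] c [ 0.4908 -0.3948  0.038 ]
stand y yaw deg -19.772254423403588 [np.float64(0.0931), np.float64(0.0614), np.float64(0.0943), np.float64(0.0638)]
stand x yaw -109.13794091219036
handle top [ 0.49000256 -0.39278943  0.104     ]
rack [[ 0.6202 -0.1735  0.049 ]
 [ 0.4989 -0.2016  0.049 ]
 [ 0.5207  0.2107  0.077 ]
 [ 0.401   0.18    0.077 ]] 0.12459436477743746 0.3978733912651809 0.12362986078194592
yaw 104.45393784191272 [104.52085643 104.38651847]
roller [ 0.5487805  -0.13868715  0.062     ] tri [ 0.54784156 -0.13864667  0.06935825] 0.003884906522736098
O [ 0.51644368 -0.02031416] roller in rack [-0.1227 -0.0018] [-0.1224 -0.0009]
tips [ 0.0505 -0.0006]
buffer [0.1168 0.0017]
(71, 208, 29, 25)
(120, 193, 12, 19)
(158, 187, 12, 9)
(223, 0, 22, 6)
large (array([ 0.52024258, -0.50747505,  0.09927928]), np.float64(0.0052049582385317265))
mid (array([ 0.49058061, -0.38672875,  0.11669872]), np.float64(0.004244566118539407))
```

```bash
cat >> h.py <<'E'
from scipy.spatial.transform import Rotation as Ro
RY=np.radians(104.45);RO=np.array([.51644,-.02031]);RU=np.array([np.cos(RY),np.sin(RY)])
def rack(p): return np.array([(p[:2]-RO)@RU,(p[:2]-RO)@[-RU[1],RU[0]],p[2]-.05-.07*((p[:2]-RO)@RU)])
def torack(x,y,h): return np.append(RO+x*RU+y*np.array([-RU[1],RU[0]]),.05+.07*x+h)
def pose():
    o=robot.get_obs(); R=Ro.from_quat(o["tool_rot"]).as_matrix(); return o,np.array(o["position"]),R
def plan(xyz,yaw=None,step=40,hand=1):
    """rows to xyz; yaw(deg) = wanted direction of tool y (mod 180)"""
    o,p,R=pose(); d=np.array(xyz)-p; tw=0
    if yaw is not None:
        cur=np.degrees(np.arctan2(R[1,1],R[0,1])); dy=(yaw-cur+90)%180-90; tw=dy*np.sign(R[2,0])
    n=max(1,int(np.ceil(max(np.linalg.norm(d)*1000/step,abs(tw)/7))))
    out=[]
    for i in range(n):
        Ri=R@Ro.from_euler("x",tw/n*i,degrees=True).as_matrix()
        out.append([hand]+[float(v) for v in (Ri.T@d*1000/n).round(1)]+[round(float(tw/n),2)])
    print("t",round(o["time"],2),"pos",p.round(4),"yawY",np.degrees(np.arctan2(R[1,1],R[0,1])).round(2),"down",R[:,0].round(4),"q6",o["q"][5].round(2),"F",np.round(o["ft_force"],2),"w",round(o["grip_width"],4),"rack",rack(p).round(4))
    print(n,out)
E
python3 - <<'E'
from h import *
plan((.5,.15,.22),70.5)
E
```

```text
t 0.1 pos [0.2492 0.5724 0.2009] yawY 66.46 down [-0.0011 -0.0016 -1.    ] q6 -0.18 F [ 0.1  -1.17  0.07] w 0.0869 rack [0.6407 0.1109 0.106 ]
13 [[1, -1.4, -22.1, 30.7, -0.31], [1, -1.4, -22.3, 30.5, -0.31], [1, -1.4, -22.4, 30.4, -0.31], [1, -1.4, -22.6, 30.3, -0.31], [1, -1.4, -22.7, 30.2, -0.31], [1, -1.4, -22.9, 30.1, -0.31], [1, -1.4, -23.1, 29.9, -0.31], [1, -1.4, -23.2, 29.8, -0.31], [1, -1.4, -23.4, 29.7, -0.31], [1, -1.4, -23.6, 29.6, -0.31], [1, -1.4, -23.7, 29.4, -0.31], [1, -1.4, -23.9, 29.3, -0.31], [1, -1.4, -24.0, 29.2, -0.31]]
```

Emit:
{"op": "carry_out", "data": {
  "commands": [
    [[1,-2,-22,31,0],[1,-2,-22,31,0],[1,-2,-22,31,0],[1,-2,-22,31,0],[1,-2,-23,30,0],[1,-2,-23,30,0],[1,-2,-23,30,0],[1,-2,-23,30,0]]
  ]
}}

```text
time: 0.77
position: [0.4012, 0.3064, 0.2127]
tool_rot: [0.138, 0.695, -0.14, 0.691]
ft_force: [1.0, -0.5, -0.2]
grip_width: 0.087
```

Emit:
{"op": "carry_out", "data": {
  "commands": [
    [[1,0,-24,30,0],[1,0,-24,30,0],[1,0,-24,30,0],[1,0,-24,30,0],[1,0,-24,30,0],[1,0,-30,20,0],[1,0,-35,10,0],[1,0,-35,0,0]]
  ]
}}

```text
time: 1.43
position: [0.4916, 0.018, 0.2116]
tool_rot: [0.138, 0.693, -0.14, 0.693]
ft_force: [1.0, -0.6, 0.6]
grip_width: 0.0872
```

```bash
python3 - <<'E'
from h import *
plan((.489,-.393,.22),70.5,hand=.7)
E
```

```text
t 1.43 pos [0.4916 0.018  0.2116] yawY 67.3 down [-4.0e-04 -2.2e-03 -1.0e+00] q6 -1.36 F [ 0.98 -0.56  0.56] w 0.0872 rack [0.0433 0.0145 0.1586]
11 [[0.7, -0.7, -34.6, 14.2, -0.29], [0.7, -0.7, -34.6, 14.0, -0.29], [0.7, -0.7, -34.7, 13.9, -0.29], [0.7, -0.7, -34.8, 13.7, -0.29], [0.7, -0.7, -34.8, 13.5, -0.29], [0.7, -0.7, -34.9, 13.3, -0.29], [0.7, -0.7, -35.0, 13.1, -0.29], [0.7, -0.7, -35.0, 13.0, -0.29], [0.7, -0.7, -35.1, 12.8, -0.29], [0.7, -0.7, -35.2, 12.6, -0.29], [0.7, -0.7, -35.2, 12.4, -0.29]]
```

Emit:
{"op": "carry_out", "data": {
  "commands": [
    [[0.7,-1,-35,14,-0.3],[0.7,-1,-35,14,-0.3],[0.7,-1,-35,14,-0.3],[0.7,-1,-35,14,-0.3],[0.7,-1,-35,13.5,-0.3],[0.7,-1,-35,13,-0.3],[0.7,-1,-35,13,-0.3],[0.7,-1,-35,13,-0.3]]
  ]
}}

```text
time: 2.1
position: [0.4811, -0.2946, 0.2169]
tool_rot: [0.125, 0.699, -0.124, 0.693]
ft_force: [0.4, 0.7, -0.9]
grip_width: 0.061
```

Emit:
{"op": "carry_out", "data": {
  "commands": [
    [[0.7,0,-35,13,-0.3],[0.7,0,-35,13,-0.3],[0.7,0,-35,13,-0.3],[0.7,0,0,0,0],[0.7,0,0,0,0]]
  ]
}}

```text
time: 2.52
position: [0.4788, -0.4212, 0.2138]
tool_rot: [0.122, 0.7, -0.122, 0.693]
ft_force: [-0.4, 0.6, 0.0]
grip_width: 0.0612
```

```bash
python3 - <<'E'
from h import *
plan((.489,-.393,.12),70.5,hand=.7)
m=robot.camera_model("wrist"); im=robot.camera("wrist")[:,:,::-1].copy()
cv2.imwrite("pics/w1.png",im); np.save("w1.npy",m,allow_pickle=True)
E
```

```text
t 2.52 pos [ 0.4788 -0.4212  0.2138] yawY 70.18 down [-0.0097  0.0014 -1.    ] q6 -2.12 F [-0.42  0.6   0.01] w 0.0612 rack [-0.3788  0.1365  0.1903]
3 [[0.7, 31.2, 10.0, 0.3, -0.11], [0.7, 31.2, 10.0, 0.3, -0.11], [0.7, 31.2, 10.0, 0.4, -0.11]]
```

View pics/w1.png

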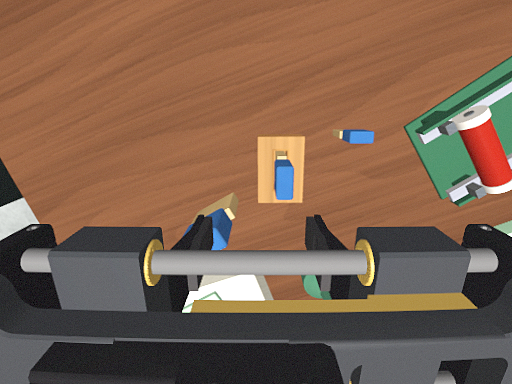

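The wrist view shows the stand at (258–304, 137–203) and the middle paddle's handle at (285,178), square to the jaws. The large paddle is at (220,220) and the roller at (487,150).

```bash
python3 - <<'E'
from h import *
m=np.load("w1.npy",allow_pickle=True).item(); im=cv2.imread("pics/w1.png")
st=[onz("",p,.038,m) for p in((258,137),(304,137),(303.5,203),(258,203))]
print(np.round(st,4),np.mean(st,0),[np.linalg.norm(st[i]-st[i-1]).round(4) for i in range(4)])
for e in (st[0]+st[3]-st[1]-st[2], st[0]+st[1]-st[2]-st[3]): print(np.degrees(np.arctan2(e[1],e[0])))
hsv=cv2.cvtColor(im,cv2.COLOR_BGR2HSV)
for c in blobs(im,(100,100,40),(125,255,255)):
    print("blue",cv2.minAreaRect(c),cv2.boundingRect(c))
print(hsv[150:205:3,285].tolist())
E
```

```text
[[ 0.4418 -0.4082  0.038 ]
 [ 0.4624 -0.3511  0.038 ]
 [ 0.5504 -0.3791  0.038 ]
 [ 0.5286 -0.4396  0.038 ]] [ 0.49580597 -0.39447092  0.038     ] [np.float64(0.0922), np.float64(0.0607), np.float64(0.0924), np.float64(0.0643)]
-109.80792389003958
161.22337859661533
blue ((188.15383911132812, 229.2692108154297), (2.773500919342041, 16.91835594177246), 33.6900634765625) (183, 223, 12, 14)
blue ((220.20181274414062, 228.9149169921875), (39.829681396484375, 23.103622436523438), 83.0887680053711) (207, 209, 25, 41)
blue ((284.0, 179.5), (39.0, 18.0), 90.0) (275, 160, 19, 40)
blue ((358.0, 136.0), (12.0, 30.0), 90.0) (343, 130, 31, 13)
[[17, 141, 235], [15, 138, 172], [22, 63, 255], [15, 39, 183], [107, 159, 136], [106, 162, 132], [105, 164, 225], [105, 166, 229], [106, 161, 231], [106, 165, 229], [106, 160, 230], [106, 162, 227], [106, 164, 227], [106, 162, 228], [106, 162, 228], [106, 168, 227], [105, 177, 230], [17, 136, 247], [12, 138, 165]]
```

```bash
python3 - <<'E'
from h import *
m=np.load("w1.npy",allow_pickle=True).item()
print(onz("",(285,183.5),.104,m), onz("",(285,167.5),.104,m),onz("",(285,199.5),.104,m))
plan((.489,-.393,.14),70.3,hand=.7)
E
```

```text
[ 0.49467328 -0.3946095   0.104     ] [ 0.47715727 -0.38881058  0.104     ] [ 0.51279998 -0.40060037  0.104     ]
t 2.57 pos [ 0.4787 -0.4216  0.2138] yawY 70.21 down [-9.8e-03 -3.0e-04 -1.0e+00] q6 -2.12 F [ 0.28 -1.52  0.59] w 0.0609 rack [-0.3792  0.1366  0.1903]
2 [[0.7, 36.8, 15.3, 0.3, -0.04], [0.7, 36.8, 15.3, 0.3, -0.04]]
```

Emit:
{"op": "carry_out", "data": {
  "commands": [
    [[0.7,20,15,0,0],[0.7,20,15,0,0],[0.7,25,0,0,0],[0.7,0,0,0,0]]
  ]
}}

```text
time: 2.9
position: [0.4888, -0.3888, 0.1481]
tool_rot: [0.12, 0.7, -0.122, 0.694]
ft_force: [-1.2, 0.9, -1.1]
grip_width: 0.0605
```

```bash
python3 - <<'E'
from h import *
plan((.490,-.3935,.069),70.3,hand=.7,step=20)
E
```

```text
t 2.9 pos [ 0.4888 -0.3888  0.1481] yawY 70.29 down [-8.8e-03 -6.0e-04 -1.0e+00] q6 -2.07 F [-1.21  0.94 -1.06] w 0.0605 rack [-0.3499  0.1187  0.1226]
4 [[0.7, 19.8, -0.9, 0.8, -0.0], [0.7, 19.8, -0.9, 0.8, -0.0], [0.7, 19.8, -0.9, 0.8, -0.0], [0.7, 19.8, -0.9, 0.8, -0.0]]
```

Emit:
{"op": "carry_out", "data": {
  "commands": [
    [[0.7,20,-1,1,0],[0.7,20,-1,1,0],[0.7,20,-1,1,0],[0.7,16,-1,1,0],[0.7,3,0,0,0]]
  ]
}}

```text
time: 3.32
position: [0.4937, -0.3882, 0.0722]
tool_rot: [0.117, 0.699, -0.119, 0.695]
ft_force: [0.6, 0.7, 0.2]
grip_width: 0.0609
```

```bash
python3 - <<'E'
from h import *
plan((.490,-.3935,.069),70.3,hand=.7,step=20)
E
```

```text
t 3.32 pos [ 0.4937 -0.3882  0.0722] yawY 70.75 down [-0.0064 -0.0022 -1.    ] q6 -2.07 F [0.59 0.71 0.22] w 0.0609 rack [-0.3506  0.1138  0.0468]
1 [[0.7, 3.3, -6.2, -1.7, 0.45]]
```

Emit:
{"op": "carry_out", "data": {
  "commands": [
    [[0.7,3,-6,-2,0],[0.7,1,-1,0,0],[0.3,0,0,0,0],[0.3,0,0,0,0],[0.3,0,0,0,0],[0,0,0,0,0],[0,0,0,0,0],[0,0,0,0,0]]
  ],
  "force": 25
}}

```text
time: 3.98
position: [0.4918, -0.3953, 0.075]
tool_rot: [0.115, 0.697, -0.12, 0.697]
ft_force: [0.2, -0.1, -0.4]
grip_width: 0.0289
```

```bash
python3 - <<'E'
from h import *
plan((.490,-.3935,.069),70.3,hand=0,step=20)
E
```

```text
t 3.98 pos [ 0.4918 -0.3953  0.075 ] yawY 70.88 down [-9.0e-04 -8.2e-03 -1.0e+00] q6 -2.08 F [ 0.19 -0.06 -0.41] w 0.0289 rack [-0.357   0.1175  0.05  ]
1 [[0, 6.0, 1.2, -2.3, 0.58]]
```

Emit:
{"op": "carry_out", "data": {
  "commands": [
    [[0.3,6,1,-1,0],[0.3,1,0,0,0],[0,0,0,0,0],[0,0,0,0,0],[0,0,0,0,0],[0,0,0,0,0]]
  ],
  "force": 40
}}

```text
time: 4.48
position: [0.4911, -0.3939, 0.0676]
tool_rot: [0.115, 0.697, -0.12, 0.697]
ft_force: [-0.6, 0.1, 1.2]
grip_width: 0.0196
```

```bash
python3 - <<'E'
from h import *
plan((.490,-.3935,.2),70.3,hand=0,step=20)
E
```

```text
t 4.48 pos [ 0.4911 -0.3939  0.0676] yawY 70.87 down [-8.0e-04 -8.3e-03 -1.0e+00] q6 -2.08 F [-0.56  0.07  1.2 ] w 0.0196 rack [-0.3555  0.1177  0.0425]
7 [[0, -18.9, -0.1, -0.1, 0.08], [0, -18.9, -0.1, -0.1, 0.08], [0, -18.9, -0.1, -0.1, 0.08], [0, -18.9, -0.1, -0.1, 0.08], [0, -18.9, -0.1, -0.1, 0.08], [0, -18.9, -0.1, -0.1, 0.08], [0, -18.9, -0.1, -0.1, 0.08]]
```

Emit:
{"op": "carry_out", "data": {
  "commands": [
    [[0,-15,0,0,0],[0,-20,0,0,0],[0,-25,0,0,0],[0,-25,0,0,0],[0,-25,0,0,0],[0,-15,0,0,0]]
  ]
}}

```text
time: 4.98
position: [0.4879, -0.3892, 0.1893]
tool_rot: [0.119, 0.702, -0.117, 0.693]
ft_force: [0.4, 0.3, -0.7]
grip_width: 0.0196
```

```bash
python3 - <<'E'
from h import *
t=torack(-.162,0,.066);print(t)
plan((t[0],t[1],.20),104.45,hand=0,step=30)
E
```

```text
[ 0.55686468 -0.17718525  0.10466   ]
t 4.98 pos [ 0.4879 -0.3892  0.1893] yawY 70.85 down [-0.012   0.0049 -0.9999] q6 -2.08 F [ 0.44  0.29 -0.71] w 0.0196 rack [-0.3501  0.1197  0.1639]
8 [[0, -1.3, 27.9, -0.6, -4.2], [0, -1.3, 27.8, 1.5, -4.2], [0, -1.3, 27.7, 3.5, -4.2], [0, -1.3, 27.3, 5.5, -4.2], [0, -1.3, 26.8, 7.5, -4.2], [0, -1.3, 26.2, 9.5, -4.2], [0, -1.3, 25.5, 11.3, -4.2], [0, -1.3, 24.6, 13.2, -4.2]]
```

Emit:
{"op": "carry_out", "data": {
  "commands": [
    [[0,-1,28,-1,-4],[0,-1,28,1.5,-4],[0,-1,28,3.5,-4],[0,-1,27,5.5,-4],[0,-1,27,7.5,-4],[0,-1,26,9.5,-4],[0,-1,25,11,-4],[0,-1,20,11,-4]]
  ]
}}

```text
time: 5.65
position: [0.558, -0.1828, 0.2004]
tool_rot: [-0.086, 0.704, 0.083, 0.7]
ft_force: [-0.1, 0.2, -1.4]
grip_width: 0.0193
```

```bash
python3 - <<'E'
from h import *
t=torack(-.162,0,.066);print(t)
plan((t[0],t[1],.18),104.45,hand=0,step=20)
E
```

```text
[ 0.55686468 -0.17718525  0.10466   ]
t 5.65 pos [ 0.558  -0.1828  0.2004] yawY 103.73 down [-0.0059 -0.0053 -1.    ] q6 -2.31 F [-0.08  0.17 -1.4 ] w 0.0193 rack [-0.1677  0.0003  0.1621]
2 [[0, 10.2, 2.9, 0.2, -0.36], [0, 10.2, 2.9, 0.2, -0.36]]
```

Emit:
{"op": "carry_out", "data": {
  "commands": [
    [[0,20,2,0,-0.4],[0,20,1,0,-0.4],[0,20,0,0,0],[0,0,0,0,0]]
  ]
}}

```text
time: 5.98
position: [0.5592, -0.1726, 0.1399]
tool_rot: [-0.095, 0.702, 0.092, 0.7]
ft_force: [-1.0, 0.4, -1.4]
grip_width: 0.0195
```

```bash
python3 - <<'E'
from h import *
t=torack(-.163,0,.066);print(t)
plan(t,104.45,hand=0,step=10)
for n in("top","scene"): cv2.imwrite(f"pics/{n}1.png",robot.camera(n)[:,:,::-1])
a=cv2.imread("pics/scene1.png")[130:250,120:320]; a=cv2.resize(a,(800,480),interpolation=cv2.INTER_CUBIC)
cv2.imwrite("pics/s1.png",a)
E
```

```text
[ 0.55711421 -0.17815362  0.10459   ]
t 5.98 pos [ 0.5592 -0.1726  0.1399] yawY 105.26 down [-0.0025 -0.0046 -1.    ] q6 -2.32 F [-1.04  0.43 -1.38] w 0.0195 rack [-0.1582 -0.0034  0.101 ]
4 [[0, 8.8, -1.2, -0.8, 0.2], [0, 8.8, -1.2, -0.8, 0.2], [0, 8.8, -1.2, -0.8, 0.2], [0, 8.8, -1.2, -0.8, 0.2]]
```

View pics/s1.png

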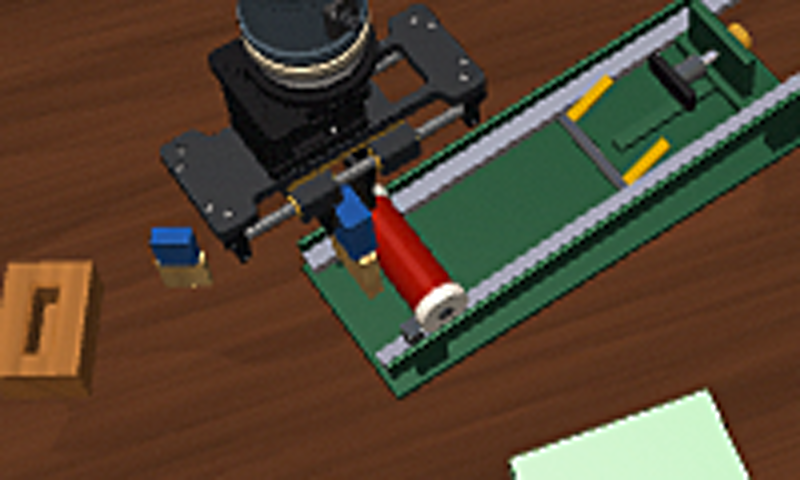

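The scene crop shows the paddle upright in the gripper at (358,240), behind the roller at (410,250). The stand's slot at (40,320) is empty. Next I lower the blade behind the roller.

Emit:
{"op": "carry_out", "data": {
  "commands": [
    [[0,8,-4,-3,0],[0,10,-2,-1,0],[0,10,0,0,0],[0,7,0,0,0],[0,0,0,0,0]]
  ]
}}

```text
time: 6.5
position: [0.562, -0.1855, 0.1092]
tool_rot: [-0.098, 0.698, 0.088, 0.704]
ft_force: [-0.6, -1.0, -0.6]
grip_width: 0.0198
```

```bash
python3 - <<'E'
from h import *
plan(torack(-.15,0,.066),104.45,hand=0,step=10)
E
```

```text
t 6.5 pos [ 0.562  -0.1855  0.1092] yawY 105.09 down [ 0.011  -0.0124 -0.9999] q6 -2.33 F [-0.55 -1.04 -0.62] w 0.0198 rack [-0.1714 -0.0029  0.0712]
3 [[0, 1.1, 7.2, -0.9, 0.21], [0, 1.1, 7.2, -0.9, 0.21], [0, 1.1, 7.2, -1.0, 0.21]]
```

Emit:
{"op": "carry_out", "data": {
  "commands": [
    [[0,2,8,-1,0.2],[0,2,6,-1,0.2],[0,2,4,-1,0.2],[0,0,4,0,0],[0,0,4,0,0],[0,0,4,0,0],[0,0,4,0,0]]
  ]
}}

```text
time: 7.08
position: [0.5503, -0.1516, 0.1026]
tool_rot: [-0.094, 0.697, 0.083, 0.705]
ft_force: [0.2, -0.2, -0.9]
grip_width: 0.0197
```

```bash
python3 - <<'E'
from h import *
plan(torack(-.05,0,.066),104.45,hand=0,step=12)
E
```

```text
t 7.08 pos [ 0.5503 -0.1516  0.1026] yawY 104.41 down [ 0.0132 -0.0143 -0.9998] q6 -2.28 F [ 0.19 -0.23 -0.86] w 0.0197 rack [-1.356e-01 -1.000e-04  6.210e-02]
8 [[0, -1.4, 10.7, -0.0, -0.0], [0, -1.4, 10.7, 0.0, -0.0], [0, -1.4, 10.7, 0.0, -0.0], [0, -1.4, 10.7, 0.0, -0.0], [0, -1.4, 10.7, 0.0, -0.0], [0, -1.4, 10.7, 0.0, -0.0], [0, -1.4, 10.7, 0.0, -0.0], [0, -1.4, 10.7, 0.0, -0.0]]
```

Emit:
{"op": "carry_out", "data": {
  "commands": [
    [[0,-1.5,6,0,0],[0,-1.5,8,0,0],[0,-1.2,9,0,0],[0,-1.2,9,0,0],[0,-1.2,9,0,0],[0,-1.2,9,0,0],[0,-1.2,9,0,0],[0,-1.2,9,0,0]]
  ]
}}

```text
time: 7.75
position: [0.5326, -0.0795, 0.1137]
tool_rot: [-0.095, 0.696, 0.082, 0.706]
ft_force: [-0.5, -0.6, -0.3]
grip_width: 0.02
```

```bash
python3 - <<'E'
from h import *
plan(torack(.01,0,.066),104.45,hand=0,step=10)
E
```

```text
t 7.75 pos [ 0.5326 -0.0795  0.1137] yawY 104.41 down [ 0.0164 -0.0161 -0.9997] q6 -2.16 F [-0.48 -0.58 -0.31] w 0.02 rack [-0.0613 -0.0008  0.068 ]
8 [[0, -0.6, 8.9, -0.1, -0.0], [0, -0.6, 8.9, -0.1, -0.0], [0, -0.6, 8.9, -0.1, -0.0], [0, -0.6, 8.9, -0.1, -0.0], [0, -0.6, 8.9, -0.1, -0.0], [0, -0.6, 8.9, -0.1, -0.0], [0, -0.6, 8.9, -0.1, -0.0], [0, -0.6, 8.9, -0.1, -0.0]]
```

Emit:
{"op": "carry_out", "data": {
  "commands": [
    [[0,-0.5,8,0,0],[0,-0.5,8,0,0],[0,-0.5,8,0,0],[0,-0.5,8,0,0],[0,-0.5,8,0,0],[0,-0.5,7,0,0],[0,-0.5,6,0,0],[0,-0.5,4,0,0]]
  ]
}}

```text
time: 8.42
position: [0.5154, -0.0162, 0.1168]
tool_rot: [-0.095, 0.697, 0.083, 0.706]
ft_force: [0.5, 1.2, -0.9]
grip_width: 0.0196
```

```bash
python3 - <<'E'
from h import *
plan(torack(.05,0,.066),104.45,hand=0,step=5)
im=robot.camera("top")[:,:,::-1];cv2.imwrite("pics/t2.png",cv2.resize(im[160:250,165:325],(800,450),interpolation=cv2.INTER_CUBIC))
E
```

```text
t 8.42 pos [ 0.5154 -0.0162  0.1168] yawY 104.5 down [ 0.0145 -0.015  -0.9998] q6 -2.06 F [ 0.52  1.18 -0.89] w 0.0196 rack [0.0042 0.     0.0665]
10 [[0, -0.4, 4.6, 0.0, 0.0], [0, -0.4, 4.6, 0.0, 0.0], [0, -0.4, 4.6, 0.0, 0.0], [0, -0.4, 4.6, 0.0, 0.0], [0, -0.4, 4.6, 0.0, 0.0], [0, -0.4, 4.6, 0.0, 0.0], [0, -0.4, 4.6, 0.0, 0.0], [0, -0.4, 4.6, 0.0, 0.0], [0, -0.4, 4.6, 0.0, 0.0], [0, -0.4, 4.6, 0.0, 0.0]]
```

View pics/t2.png

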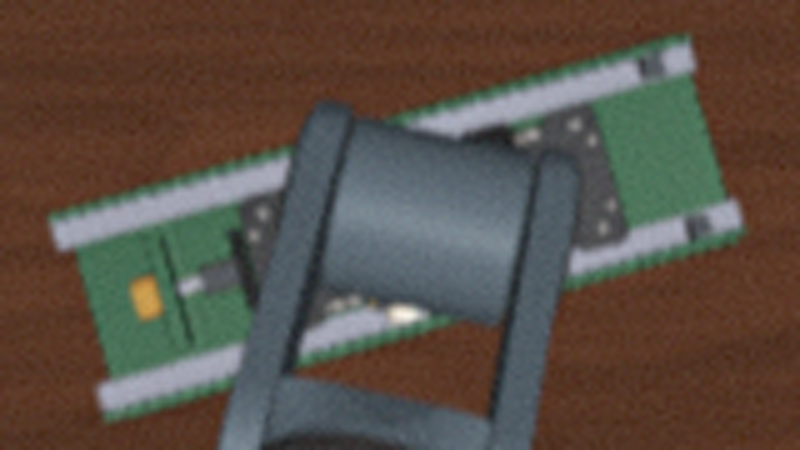

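The arm hides the roller, but a wheel shows at (405,312), so it is riding ahead of the blade. I continue by feel.

Emit:
{"op": "carry_out", "data": {
  "commands": [
    [[0,-0.4,4,0,0],[0,-0.4,4,0,0],[0,-0.4,4,0,0],[0,-0.4,4,0,0],[0,-0.4,4,0,0],[0,-0.4,4,0,0]]
  ]
}}

```text
time: 8.97
position: [0.5096, 0.0083, 0.1191]
tool_rot: [-0.095, 0.697, 0.083, 0.706]
ft_force: [-0.4, 0.0, -0.2]
grip_width: 0.0195
```

Emit:
{"op": "carry_out", "data": {
  "commands": [
    [[0,-0.3,4,0,0],[0,-0.3,4,0,0],[0,-0.3,4,0,0]]
  ]
}}

```text
time: 9.22
position: [0.5069, 0.0204, 0.1201]
tool_rot: [-0.096, 0.696, 0.082, 0.707]
ft_force: [0.8, -2.7, 0.8]
grip_width: 0.0198
```

Emit:
{"op": "carry_out", "data": {
  "commands": [
    [[0,-0.3,4,0,0],[0,-0.3,3,0,0],[0,-0.3,3,0,0]]
  ]
}}

```text
time: 9.47
position: [0.5049, 0.0306, 0.1213]
tool_rot: [-0.097, 0.695, 0.082, 0.707]
ft_force: [0.3, -2.2, -0.7]
grip_width: 0.0195
```

```bash
python3 - <<'E'
from h import *
plan(torack(.08,0,.066),104.45,hand=0,step=5)
E
```

```text
t 9.47 pos [0.5049 0.0306 0.1213] yawY 104.53 down [ 0.0192 -0.0187 -0.9996] q6 -1.96 F [ 0.28 -2.2  -0.75] w 0.0195 rack [ 0.0522 -0.0016  0.0676]
6 [[0, -0.2, 4.6, -0.3, 0.01], [0, -0.2, 4.6, -0.3, 0.01], [0, -0.2, 4.6, -0.3, 0.01], [0, -0.2, 4.6, -0.3, 0.01], [0, -0.2, 4.6, -0.3, 0.01], [0, -0.2, 4.6, -0.3, 0.01]]
```

Catch force is about 2.5 N, as expected.

Emit:
{"op": "carry_out", "data": {
  "commands": [
    [[0,-0.2,3,-0.3,0],[0,-0.2,3,-0.3,0],[0,-0.2,3,-0.3,0]]
  ]
}}

```text
time: 9.72
position: [0.5017, 0.0401, 0.1218]
tool_rot: [-0.097, 0.695, 0.082, 0.707]
ft_force: [0.9, -1.2, 0.0]
grip_width: 0.0196
```

Emit:
{"op": "carry_out", "data": {
  "commands": [
    [[0,-0.2,3,0,0],[0,-0.2,3,0,0]]
  ]
}}

```text
time: 9.88
position: [0.4994, 0.0469, 0.1219]
tool_rot: [-0.096, 0.696, 0.082, 0.707]
ft_force: [-0.8, 0.0, 0.0]
grip_width: 0.0196
```

Emit:
{"op": "carry_out", "data": {
  "commands": [
    [[0,-0.2,3,0,0],[0,-0.2,2,0,0]]
  ]
}}

```text
time: 10.05
position: [0.4974, 0.0526, 0.1219]
tool_rot: [-0.096, 0.696, 0.082, 0.707]
ft_force: [0.7, -3.4, -1.0]
grip_width: 0.0197
```

Emit:
{"op": "carry_out", "data": {
  "commands": [
    [[0,-0.1,2,0,0],[0,-0.1,2,0,0]]
  ]
}}

```text
time: 10.22
position: [0.497, 0.0554, 0.1223]
tool_rot: [-0.099, 0.696, 0.082, 0.707]
ft_force: [0.5, -4.4, -1.6]
grip_width: 0.0195
```

```bash
python3 - <<'E'
from h import *
plan(torack(.08,0,.066),104.45,hand=0,step=5)
E
```

```text
t 10.22 pos [0.497  0.0554 0.1223] yawY 104.66 down [ 0.0188 -0.0212 -0.9996] q6 -1.91 F [ 0.46 -4.38 -1.64] w 0.0195 rack [ 0.0782 -0.0001  0.0668]
1 [[0, 0.6, 1.9, -0.1, 0.21]]
```

Emit:
{"op": "carry_out", "data": {
  "commands": [
    [[0,0,2,0,0],[0,0,2,0,0]]
  ]
}}

```text
time: 10.38
position: [0.4966, 0.0576, 0.1224]
tool_rot: [-0.101, 0.695, 0.081, 0.707]
ft_force: [0.4, -6.1, -0.1]
grip_width: 0.0199
```

Emit:
{"op": "carry_out", "data": {
  "commands": [
    [[0,0,2,0,0],[0,0,2,0,0]]
  ]
}}

```text
time: 10.55
position: [0.4962, 0.0591, 0.1225]
tool_rot: [-0.104, 0.695, 0.08, 0.707]
ft_force: [0.6, -7.7, -1.2]
grip_width: 0.0195
```

Emit:
{"op": "carry_out", "data": {
  "commands": [
    [[0,0,2,0,0],[0,0,2.5,0,0]]
  ]
}}

```text
time: 10.72
position: [0.496, 0.0602, 0.1226]
tool_rot: [-0.107, 0.695, 0.079, 0.707]
ft_force: [0.8, -8.3, -1.3]
grip_width: 0.0194
```

```bash
python3 - <<'E'
from h import *
plan(torack(.08,0,.066),104.45,hand=0,step=5)
E
```

```text
t 10.72 pos [0.496  0.0602 0.1226] yawY 105.12 down [ 0.0223 -0.0371 -0.9991] q6 -1.88 F [ 0.8  -8.28 -1.27] w 0.0194 rack [ 0.0831 -0.0003  0.0667]
1 [[0, 1.1, -3.0, -0.3, 0.67]]
```

Emit:
{"op": "carry_out", "data": {
  "commands": [
    [[0,0,3,0,0],[0,0,3,0,0]]
  ]
}}

```text
time: 10.88
position: [0.4958, 0.062, 0.1227]
tool_rot: [-0.111, 0.694, 0.077, 0.707]
ft_force: [0.6, -9.6, -0.9]
grip_width: 0.0195
```

Emit:
{"op": "carry_out", "data": {
  "commands": [
    [[0,0,3,0,0],[0,0,3,0,0]]
  ]
}}

```text
time: 11.05
position: [0.4955, 0.0635, 0.1229]
tool_rot: [-0.115, 0.694, 0.075, 0.707]
ft_force: [0.7, -8.7, -0.3]
grip_width: 0.0195
```

Emit:
{"op": "carry_out", "data": {
  "commands": [
    [[0,0,3,0,0],[0,0,3,0,0]]
  ]
}}

```text
time: 11.22
position: [0.4954, 0.0648, 0.123]
tool_rot: [-0.119, 0.693, 0.073, 0.707]
ft_force: [-0.3, -10.5, -1.4]
grip_width: 0.0194
```

Emit:
{"op": "carry_out", "data": {
  "commands": [
    [[0,0,-2,0,0],[0,0,-4,0,0],[0,0,-5,0,0],[0,0,-6,0,0]]
  ]
}}

```text
time: 11.55
position: [0.4987, 0.0484, 0.1236]
tool_rot: [-0.118, 0.694, 0.073, 0.706]
ft_force: [0.4, 1.0, -2.0]
grip_width: 0.0199
```

```bash
python3 - <<'E'
from h import *
plan(torack(.04,0,.066),104.45,hand=0,step=8)
E
```

```text
t 11.55 pos [0.4987 0.0484 0.1236] yawY 105.53 down [ 0.0253 -0.0611 -0.9978] q6 -1.87 F [ 0.41  0.96 -2.  ] w 0.0199 rack [0.071  0.0001 0.0686]
4 [[0, 1.7, -7.6, -0.1, 0.27], [0, 1.7, -7.6, -0.1, 0.27], [0, 1.7, -7.6, -0.1, 0.27], [0, 1.7, -7.6, -0.0, 0.27]]
```

10.5 N was reached, and the force fell to zero on backing off 6 mm or so. I retreat and then look.

Emit:
{"op": "carry_out", "data": {
  "commands": [
    [[0,1,-9,0,0],[0,1,-12,0,0],[0,1,-14,0,0],[0,0,-16,0,0],[0,-5,-20,0,0],[0,-15,-20,0,0],[0,-25,-20,0,0],[0,-25,-20,0,0]]
  ]
}}

```text
time: 12.22
position: [0.5259, -0.0756, 0.1933]
tool_rot: [-0.113, 0.701, 0.079, 0.7]
ft_force: [0.6, -0.5, -0.1]
grip_width: 0.0195
```

Emit:
{"op": "carry_out", "data": {
  "commands": [
    [[0,-20,-30,0,0],[0,0,-30,0,0],[0,0,-30,0,0],[0,0,-20,0,0],[0,0,-10,0,0],[0,0,0,0,0]]
  ]
}}

```text
time: 12.72
position: [0.5623, -0.2019, 0.2271]
tool_rot: [-0.112, 0.697, 0.075, 0.705]
ft_force: [-0.6, 0.6, -0.3]
grip_width: 0.0195
```

```bash
python3 - <<'E'
from h import *
S=robot.camera("scene")[:,:,::-1].copy();cv2.imwrite("pics/scene3.png",S)
cv2.imwrite("pics/s3.png",cv2.resize(S[110:250,120:330],(780,520),interpolation=cv2.INTER_CUBIC))
for c in blobs(S,(0,170,70),(6,255,255)):
    (u,v),_,_=cv2.minAreaRect(c); p=onz("scene",(u,v),.084);print(p,rack(p))
plan((.49,-.394,.2),70.87,hand=0,step=30)
E
```

```text
[0.66023322 0.38859777 0.084     ] [ 0.36009084 -0.24128124  0.00879364]
[0.49010832 0.07744537 0.084     ] [0.10123363 0.0011053  0.02691365]
[-0.23852103 -0.50128751  0.084     ] [-0.27737293  0.85109916  0.05341611]
[-0.2387302  -0.23024694  0.084     ] [-0.01485432  0.78366759  0.0350398 ]
[-0.43667841 -0.47531985  0.084     ] [-0.20277952  1.03650814  0.04819457]
t 12.77 pos [ 0.5617 -0.2006  0.2267] yawY 105.27 down [ 0.0167 -0.0491 -0.9987] q6 -2.33 F [-0.47  0.01 -0.73] w 0.0195 rack [-0.1859  0.0012  0.1897]
7 [[0, 5.0, -23.7, -17.2, 4.91], [0, 5.0, -25.1, -15.1, 4.91], [0, 5.0, -26.3, -12.9, 4.91], [0, 5.0, -27.3, -10.6, 4.91], [0, 5.0, -28.1, -8.2, 4.91], [0, 5.0, -28.7, -5.7, 4.91], [0, 5.0, -29.1, -3.3, 4.91]]
```

View pics/s3.png

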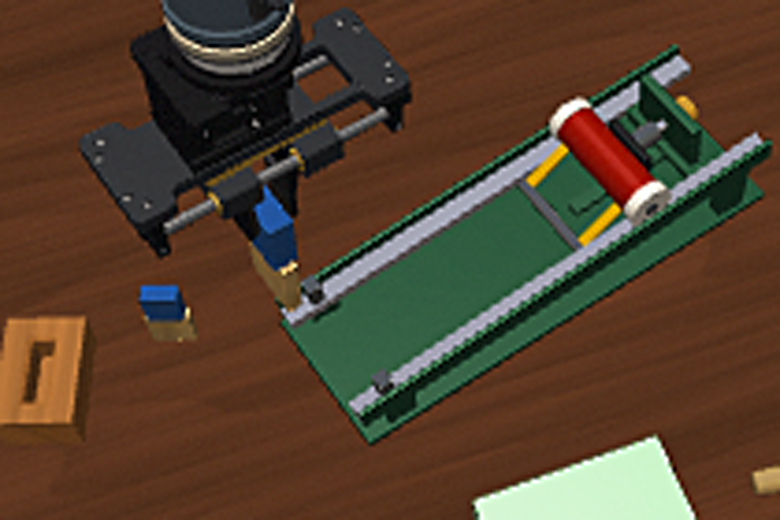

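The roller is held behind the catch at (608,155), rack x ≈ 0.101 m, touching the buffer. The paddle is still straight in the gripper at (275,245), clear of the rack.

Emit:
{"op": "carry_out", "data": {
  "commands": [
    [[0,3,-24,-17,4.9],[0,3,-25,-15,4.9],[0,3,-26,-13,4.9],[0,3,-27,-11,4.9],[0,3,-28,-8,4.9],[0,3,-28,-6,4.9],[0,3,-24,-3,4.9],[0,0,0,0,0]]
  ]
}}

```text
time: 13.43
position: [0.4847, -0.3744, 0.2065]
tool_rot: [0.112, 0.692, -0.132, 0.701]
ft_force: [1.2, 0.4, -0.1]
grip_width: 0.0199
```

```bash
cat >> h.py <<'E'
def ret(zb,step=15):
    o,p,R=pose(); b=np.array([.4911,-.3944,zb]); t=b-.0596*R[:,0]; print("bottom now",(p+.0596*R[:,0]).round(4)); plan(t,70.87,hand=0,step=step)
E
python3 - <<'E'
from h import *
ret(.06)
E
```

```text
bottom now [ 0.4851 -0.3761  0.1469]
t 13.43 pos [ 0.4847 -0.3744  0.2065] yawY 70.11 down [ 0.0073 -0.029  -0.9996] q6 -2.05 F [ 1.24  0.44 -0.06] w 0.0199 rack [-0.335   0.1191  0.1799]
6 [[0, 14.6, -2.2, 1.7, -0.13], [0, 14.6, -2.2, 1.7, -0.13], [0, 14.6, -2.2, 1.7, -0.13], [0, 14.6, -2.2, 1.7, -0.13], [0, 14.6, -2.2, 1.7, -0.13], [0, 14.6, -2.2, 1.7, -0.13]]
```

Emit:
{"op": "carry_out", "data": {
  "commands": [
    [[0,14,-6,4,-0.4],[0,14,-6,4,-0.4],[0,14,-2,2,0],[0,14,0,0,0],[0,14,0,0,0],[0,6,0,0,0],[0,0,0,0,0]]
  ]
}}

```text
time: 14.02
position: [0.4915, -0.3826, 0.1195]
tool_rot: [0.106, 0.696, -0.117, 0.7]
ft_force: [0.4, 0.5, -0.6]
grip_width: 0.0197
```

```bash
python3 - <<'E'
from h import *
ret(.06)
S=robot.camera("scene")[:,:,::-1].copy()
m=robot.camera_model("wrist");W=robot.camera("wrist")[:,:,::-1].copy()
a=cv2.resize(S[165:245,90:190],(500,400),interpolation=cv2.INTER_CUBIC); b=W[90:290,200:350]; b=cv2.resize(b,(300,400))
cv2.imwrite("pics/m1.png",np.hstack([a,b]))
E
```

```text
bottom now [ 0.4917 -0.3836  0.0599]
t 14.02 pos [ 0.4915 -0.3826  0.1195] yawY 71.83 down [ 0.0024 -0.0164 -0.9999] q6 -2.08 F [ 0.39  0.5  -0.6 ] w 0.0197 rack [-0.3447  0.1145  0.0936]
1 [[0, 0.1, -10.4, 2.8, 0.96]]
```

View pics/m1.png

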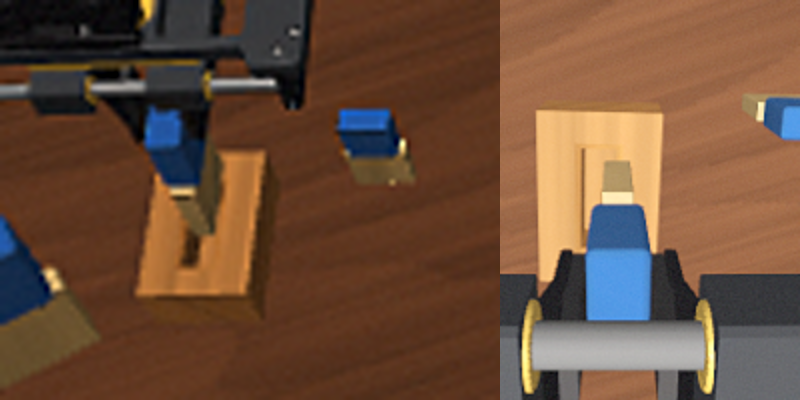

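The wrist half shows the blade at (617,180), about 10 mm right of the slot at (598,195), which agrees with the computed -10.4 mm.

Emit:
{"op": "carry_out", "data": {
  "commands": [
    [[0,0,-6,1.5,0.5],[0,0,-4,1.5,0.4],[0,0,0,0,0],[0,0,0,0,0]]
  ]
}}

```text
time: 14.45
position: [0.4938, -0.3958, 0.1241]
tool_rot: [0.11, 0.693, -0.124, 0.701]
ft_force: [0.2, -0.4, -1.0]
grip_width: 0.0198
```

```bash
python3 - <<'E'
from h import *
ret(.05)
E
```

```text
bottom now [ 0.4943 -0.3971  0.0645]
t 14.45 pos [ 0.4938 -0.3958  0.1241] yawY 70.93 down [ 0.0078 -0.0226 -0.9997] q6 -2.08 F [ 0.18 -0.37 -0.95] w 0.0198 rack [-0.358   0.1156  0.0992]
2 [[0, 7.2, 0.9, -2.1, 0.03], [0, 7.2, 0.9, -2.1, 0.03]]
```

Emit:
{"op": "carry_out", "data": {
  "commands": [
    [[0,5,1,-2,0],[0,5,1,-2,0],[0,3,0,0,0],[0,2,0,0,0]]
  ]
}}

```text
time: 14.78
position: [0.4911, -0.3942, 0.11]
tool_rot: [0.109, 0.692, -0.126, 0.703]
ft_force: [-0.4, 0.3, -1.5]
grip_width: 0.02
```

```bash
python3 - <<'E'
from h import *
ret(.036)
E
```

```text
bottom now [ 0.4918 -0.3957  0.0504]
t 14.78 pos [ 0.4911 -0.3942  0.11  ] yawY 70.87 down [ 0.0109 -0.0259 -0.9996] q6 -2.08 F [-0.35  0.34 -1.52] w 0.02 rack [-0.3557  0.1178  0.0849]
1 [[0, 14.4, 1.3, -1.3, 0.0]]
```

Emit:
{"op": "carry_out", "data": {
  "commands": [
    [[0,4,0.6,-0.6,0],[0,4,0.6,-0.6,0],[0,4,0,0,0],[0,4,0,0,0],[0,4,0,0,0]]
  ]
}}

```text
time: 15.2
position: [0.4902, -0.3925, 0.0876]
tool_rot: [0.109, 0.692, -0.126, 0.702]
ft_force: [-0.7, -0.8, -0.9]
grip_width: 0.0195
```

```bash
python3 - <<'E'
from h import *
ret(.009)
E
```

```text
bottom now [ 0.4908 -0.394   0.028 ]
t 15.2 pos [ 0.4902 -0.3925  0.0876] yawY 70.88 down [ 0.0102 -0.0251 -0.9996] q6 -2.08 F [-0.71 -0.82 -0.93] w 0.0195 rack [-0.3538  0.1183  0.0623]
2 [[0, 9.5, 0.0, 0.0, 0.01], [0, 9.5, 0.0, 0.0, 0.01]]
```

Inside the slot without contact. I go down the last 18 mm.

Emit:
{"op": "carry_out", "data": {
  "commands": [
    [[0,4,0,0,0],[0,4,0,0,0],[0,4,0,0,0],[0,3,0,0,0]]
  ]
}}

```text
time: 15.53
position: [0.4903, -0.3928, 0.0702]
tool_rot: [0.109, 0.692, -0.125, 0.702]
ft_force: [-0.1, 0.9, -1.4]
grip_width: 0.0196
```

Emit:
{"op": "carry_out", "data": {
  "commands": [
    [[0,2,0,0,0],[0,2,0,0,0]]
  ]
}}

```text
time: 15.7
position: [0.4912, -0.3936, 0.0676]
tool_rot: [0.109, 0.692, -0.126, 0.703]
ft_force: [-3.2, 3.6, 21.5]
grip_width: 0.0197
```

```bash
python3 - <<'E'
from h import *
ret(.008)
E
```

```text
bottom now [ 0.4918 -0.3951  0.008 ]
t 15.7 pos [ 0.4912 -0.3936  0.0676] yawY 70.88 down [ 0.011  -0.0257 -0.9996] q6 -2.08 F [-3.22  3.56 21.5 ] w 0.0197 rack [-0.3551  0.1176  0.0424]
1 [[0, -0.0, 0.4, -0.9, 0.01]]
```

Seated on the slot floor. I open to 0.7 so as not to reach the large paddle, then rise.

Emit:
{"op": "carry_out", "data": {
  "commands": [
    [[0,-1,0,0,0],[0.3,0,0,0,0],[0.5,0,0,0,0],[0.6,0,0,0,0],[0.6,0,0,0,0],[0.6,0,0,0,0]]
  ]
}}

```text
time: 16.2
position: [0.4923, -0.3949, 0.0703]
tool_rot: [0.108, 0.691, -0.127, 0.704]
ft_force: [0.2, 0.4, 0.4]
grip_width: 0.0447
```

Emit:
{"op": "carry_out", "data": {
  "commands": [
    [[0.6,-10,0,0,0],[0.6,-20,0,0,0],[0.6,-30,0,0,0],[0.6,-35,0,0,0],[0.6,-35,0,0,0],[0.6,-20,0,0,0],[0.6,0,0,0,0]]
  ]
}}

```text
time: 16.78
position: [0.4888, -0.389, 0.2265]
tool_rot: [0.11, 0.693, -0.125, 0.702]
ft_force: [0.7, -0.2, 0.2]
grip_width: 0.0524
```

```bash
python3 - <<'E'
from h import *
print(robot.get_obs()["position"],robot.get_obs()["grip_width"])
S=robot.camera("scene")[:,:,::-1].copy();W=robot.camera("wrist")[:,:,::-1].copy()
for c in blobs(S,(0,170,70),(6,255,255)):
    (u,v),_,_=cv2.minAreaRect(c); p=onz("scene",(u,v),.084)
    if p[0]>.3: print(p,rack(p))
a=cv2.resize(S[100:250,60:310],(500,300),interpolation=cv2.INTER_CUBIC); b=cv2.resize(W[80:280,200:350],(225,300))
cv2.imwrite("pics/m2.png",np.hstack([a,b]))
E
```

```text
[ 0.4887673  -0.38900862  0.22652691] 0.05243446515719258
[0.66023322 0.38859777 0.084     ] [ 0.36009084 -0.24128124  0.00879364]
[0.49010832 0.07744537 0.084     ] [0.10123363 0.0011053  0.02691365]
```

View pics/m2.png

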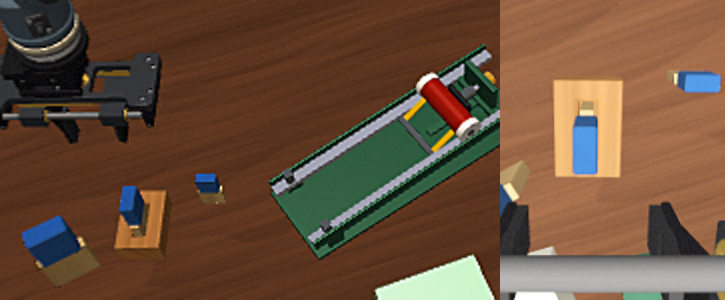

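The picture shows the paddle upright in its slot at (130,210), and in the wrist half at (585,140). The roller is held behind the catch at (447,105) and hasn't moved since the last look, and the gripper is clear. I'm handing in.

```bash
python3 -c "
from rig import robot
print(robot.hand_in())"
```

```text
the job is handed in; nothing more can be done
None
```

The job is handed in at about 17 s of robot time. The roller is held by the catch at the top of the rack, and the paddle is back in its stand; the hand-in gave no verdict.

- **Push:** I took the middle-sized paddle from its stand and rolled the roller up the rack with the blade. The catch gave about 2.5 N. I then pressed into the buffer in small steps, and wrist force peaked at 10.5 N. It read 8 N or more for about half a second, and was only read at the end of each short move.
- **Roller:** After backing off, and again at the end, it sat at rack x ≈ 101 mm, y ≈ 1 mm, and did not move between the two pictures.
- **Paddle:** It met the slot floor at the same TCP height it was gripped at, with a brief 21 N vertical press on the stand. The last picture shows it upright in the slot, with the gripper open and clear above it.
- **Other things:** I did not measure the rest of the table again. In the last picture the two other paddles look unmoved, and I felt no unexpected contact.

Two checks did not agree cleanly. The wrist and top views put the stand 5 mm apart in x, so I used a point between them and the grasp pose for the return. The tool also tilted by up to about 4° while pressing, still about 1.6° at the return, which I allowed for.

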